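# Find the rocking corner of the sample-rack plate and press its shim flat

## Task

The aluminium sample-rack plate on the levelling base rocks at one corner: press down on its corners with closed fingertips to find the one that gives, then press that corner's yellow shim tab fully flat. Leave the other three tabs standing, do not lift the plate, and leave the jar, pot and screwdriver where they are.

Things in the scene. Friction and masses are not known exactly. Their poses are not given: they have to be found in the camera images.
- base: Dark steel levelling base fixed to the bench, 190 x 335 x 12 mm; origin at the middle of its underside on the bench, z up, x across its short side (away from the robot at yaw 0), y along its long side (left). It carries the plate and, beyond the plate's two short ends, four yellow shim tabs.
- plate: Aluminium sample-rack plate, 170 (x) x 220 (y) x 8 mm, guided at its middle: it can rock, not slide. Origin at the middle of its underside, 32 mm above the bench; top at 40 mm. A green rack of amber vials, 60 x 90 mm, fixed on its middle reaches 72 mm above the bench. Hidden under each corner is a packing piece; one is 4 mm short, so that corner rocks. At rest the plate lies level whichever it is.
- corner_1 (a point): Grey press spot (22 mm disc) on the plate's top right over the near left packing, at x -60, y +85 mm in the base's axes, 40 mm above the bench. Pressed here, a rocking corner sinks about 4 mm under 3 N, then stops hard, and springs back level when let go; a firm one gives under 1 mm.
- corner_2 (a point): Grey press spot (22 mm disc) on the plate's top right over the near right packing, at x -60, y -85 mm in the base's axes, 40 mm above the bench. Pressed here, a rocking corner sinks about 4 mm under 3 N, then stops hard, and springs back level when let go; a firm one gives under 1 mm.
- corner_3 (a point): Grey press spot (22 mm disc) on the plate's top right over the far left packing, at x +60, y +85 mm in the base's axes, 40 mm above the bench. Pressed here, a rocking corner sinks about 4 mm under 3 N, then stops hard, and springs back level when let go; a firm one gives under 1 mm.
- corner_4 (a point): Grey press spot (22 mm disc) on the plate's top right over the far right packing, at x +60, y -85 mm in the base's axes, 40 mm above the bench. Pressed here, a rocking corner sinks about 4 mm under 3 N, then stops hard, and springs back level when let go; a firm one gives under 1 mm.
- shim_1 (a joint): Shim tab of corner_1: yellow leaf, orange end, 26 mm wide, 45 mm long, 4 mm thick, hinged along base x at y +122 mm, x -60 mm, 25 mm above the bench, rising outwards (+y). 0 = standing up 0.6 rad above flat (starts at 0 to 0.12); 0.6 = pressed flat, stop; friction keeps it where it is left. Flat, it lifts that corner's packing 4 mm: this fills the gap at the rocking corner but jacks up a firm one.
- tab_1 (a point): Point on the upper face of shim tab 1, 30 mm from its hinge towards the free end; about 44 mm above the bench when standing, 27 mm when flat, when it lies 152 mm from the base's middle along +y. Press straight down here or up to 8 mm nearer the hinge; 4 to 7 N moves it.
- shim_2 (a joint): Shim tab of corner_2: yellow leaf, orange end, 26 mm wide, 45 mm long, 4 mm thick, hinged along base x at y -122 mm, x -60 mm, 25 mm above the bench, rising outwards (-y). 0 = standing up 0.6 rad above flat (starts at 0 to 0.12); 0.6 = pressed flat, stop; friction keeps it where it is left. Flat, it lifts that corner's packing 4 mm: this fills the gap at the rocking corner but jacks up a firm one.
- tab_2 (a point): Point on the upper face of shim tab 2, 30 mm from its hinge towards the free end; about 44 mm above the bench when standing, 27 mm when flat, when it lies 152 mm from the base's middle along -y. Press straight down here or up to 8 mm nearer the hinge; 4 to 7 N moves it.
- shim_3 (a joint): Shim tab of corner_3: yellow leaf, orange end, 26 mm wide, 45 mm long, 4 mm thick, hinged along base x at y +122 mm, x +60 mm, 25 mm above the bench, rising outwards (+y). 0 = standing up 0.6 rad above flat (starts at 0 to 0.12); 0.6 = pressed flat, stop; friction keeps it where it is left. Flat, it lifts that corner's packing 4 mm: this fills the gap at the rocking corner but jacks up a firm one.
- tab_3 (a point): Point on the upper face of shim tab 3, 30 mm from its hinge towards the free end; about 44 mm above the bench when standing, 27 mm when flat, when it lies 152 mm from the base's middle along +y. Press straight down here or up to 8 mm nearer the hinge; 4 to 7 N moves it.
- shim_4 (a joint): Shim tab of corner_4: yellow leaf, orange end, 26 mm wide, 45 mm long, 4 mm thick, hinged along base x at y -122 mm, x +60 mm, 25 mm above the bench, rising outwards (-y). 0 = standing up 0.6 rad above flat (starts at 0 to 0.12); 0.6 = pressed flat, stop; friction keeps it where it is left. Flat, it lifts that corner's packing 4 mm: this fills the gap at the rocking corner but jacks up a firm one.
- tab_4 (a point): Point on the upper face of shim tab 4, 30 mm from its hinge towards the free end; about 44 mm above the bench when standing, 27 mm when flat, when it lies 152 mm from the base's middle along -y. Press straight down here or up to 8 mm nearer the hinge; 4 to 7 N moves it.
- amber_jar: Loose amber glass jar, 42 mm across, 62 mm tall, standing beyond the base's +y end; origin at the middle of its underside. Leave it.
- white_pot: Loose white pot with blue lid, 46 mm across, 55 mm tall, beyond the base's -y end; origin at the middle of its underside. Leave it.
- driver: Loose green-handled screwdriver, 160 mm long, under 35 mm high, lying beyond the base's far (+x) long side; origin at its middle. Leave it.

How it is judged (in metres and radians):
On the way, in this order (a step that is already met when the one before it is completed fails the run):
1. the corner that rocks is pressed down with the fingers and felt to give (it sinks over 2 mm) (((z of corner_1 in the frame of base below 0.038 m and contact force between the fingers and plate above 1 N and horizontal distance between the grasp point and corner_1 below 0.05 m) or (z of corner_2 in the frame of base below 0.038 m and contact force between the fingers and plate above 1 N and horizontal distance between the grasp point and corner_2 below 0.05 m) or (z of corner_3 in the frame of base below 0.038 m and contact force between the fingers and plate above 1 N and horizontal distance between the grasp point and corner_3 below 0.05 m) or (z of corner_4 in the frame of base below 0.038 m and contact force between the fingers and plate above 1 N and horizontal distance between the grasp point and corner_4 below 0.05 m))), for 0.05 s.
2. one shim tab is pressed flat (value of joint any of shim_1, shim_2, shim_3, shim_4 above 0.53 rad), for 0.1 s.
At the end, for the whole second after the job is handed in: The tab of the rocking corner is flat (joint above 0.53 of 0.6 rad), the other three still stand (below 0.3 rad), all four plate corners are level (within 1.5 mm of 40 mm above the base's underside), and the jar, pot and screwdriver are within 20 mm of where they stood (((value of joint shim_1 above 0.53 rad and value of joint each of shim_2, shim_3, shim_4 below 0.3 rad) or (value of joint shim_2 above 0.53 rad and value of joint each of shim_1, shim_3, shim_4 below 0.3 rad) or (value of joint shim_3 above 0.53 rad and value of joint each of shim_1, shim_2, shim_4 below 0.3 rad) or (value of joint shim_4 above 0.53 rad and value of joint each of shim_1, shim_2, shim_3 below 0.3 rad)) and z of corner_1 in the frame of base between 0.0385 and 0.0415 m and z of corner_2 in the frame of base between 0.0385 and 0.0415 m and z of corner_3 in the frame of base between 0.0385 and 0.0415 m and z of corner_4 in the frame of base between 0.0385 and 0.0415 m and distance of each of amber_jar, white_pot, driver from where it was at the start of the episode below 0.02 m); the robot touches nothing.
It fails at once if the tab of a firm corner is pressed, jacking the plate up ((value of joint shim_1 above 0.35 rad and z of corner_1 in the frame of base above 0.0415 m) or (value of joint shim_2 above 0.35 rad and z of corner_2 in the frame of base above 0.0415 m) or (value of joint shim_3 above 0.35 rad and z of corner_3 in the frame of base above 0.0415 m) or (value of joint shim_4 above 0.35 rad and z of corner_4 in the frame of base above 0.0415 m)).
It fails at once if more than one tab is pressed down (value of joint each of shim_1, shim_2 above 0.3 rad or value of joint each of shim_1, shim_3 above 0.3 rad or value of joint each of shim_1, shim_4 above 0.3 rad or value of joint each of shim_2, shim_3 above 0.3 rad or value of joint each of shim_2, shim_4 above 0.3 rad or value of joint each of shim_3, shim_4 above 0.3 rad).
It fails at once if the plate is lifted (z of plate in the frame of base above 0.038 m).
It fails at once if the jar, pot or screwdriver is moved more than 20 mm (distance of any of amber_jar, white_pot, driver from where it was at the start of the episode above 0.02 m).
It also fails if it takes over 50 s, if anything falls off the work surface, if the arm or the gripper's body presses on something with over 40 N, if the wrist force passes 120 N, or if a joint passes its speed limit or range.

## Robot

A 7-joint arm with a two-finger parallel gripper is mounted at the origin on the work surface. World frame = base frame: x ahead of the robot, y to its left, z up, the work surface at z = 0. Lengths are in m, angles in degrees, forces in N, time in s.
With the tool pointing down it reaches from about 0.425 to 0.875 m from the base axis. Payload 4.7 kg.
Tool frame: the origin (TCP) lies midway between the tips of the shut fingers; the grasp point (between the pads) lies 19 mm behind it; z points along the fingers, y is the direction in which the jaws open and shut (so a half turn about z gives the same grasp; the last joint's range is limited). The gripper opens to 87 mm and grips with 3 to 60 N. Pads are 19 mm wide; open, the fingers measure 117 mm over their backs; the gripper's body (75 mm by 190 mm) begins 51 mm behind the grasp point.
Start: joints at [77.298, 18.392, -4.016, 83.108, 1.295, 78.541, -3.26], TCP at [0.152, -0.632, 0.193] pointing down, gripper open.
Joint ranges: [-163.93, 163.93], [-17.29, 119.83], [-79.2, 71.16], [3.27, 140.29], [-89.18, 269.18], [5.43, 117.66], [-154.24, 154.24]. Speed limits (degrees/s): [147.25, 147.25, 180, 180, 180, 180, 180].

## Interface

Orientations are given as [roll, pitch, yaw] about the fixed x, y, z axes, in that order (R = Rz(yaw) Ry(pitch) Rx(roll)).
In Python, from cell import env gives the robot as it stands.
- The arm moves only by the tool apply_moves, never from a script. Its argument "targets" is a list of rows, each a list of 2 entries, a list of its own where there are three numbers: the shift along the world's x, y, z in mm, then the turn, a rotation vector about the world's x, y, z in rad. A call has 1 to 8 rows; each row is the pose to reach, as a shift and turn from the pose commanded when the call began; what a row does not reach only later rows make up. A row lasts 1/10 s, in which the tool goes at most 50 mm and 8.59 degrees, less where a joint would pass 70% of its speed; a pose out of reach is approached as far as the arm can. A call with a gripper value outside its range is refused whole. "hand" is the finger opening in mm, from 0 to 87, set as the call begins (left out, the last holds). The fingers move at their own pace and stop on an object; "squeeze" is the grip in N (left out, the last holds). Time passes only in rows, so rows that repeat a pose let the fingers close. It gives the time, the measured TCP pose, the force and the opening at its end, in the units of the state.
- env.get_obs(): the state, without advancing time (a new reading comes with each control period).
- env.read_camera(name): name is "scene" or "top" or "wrist"; returns a dict with "image" (480x640x3 uint8, red, green, blue), "camera_matrix" (3x3 intrinsics, pixels), "camera_from_world" (4x4, takes a point from world to camera coordinates); the wrist camera has in their place "mount" (4x4, takes a point from camera to tool coordinates, whose origin is the TCP and whose axes are the flange's). Camera axes: x right, y down, z forward; pixel columns grow to the right and rows downward; lengths in m; the calibration is good to about 2 mm. A picture is of the moment at which its call begins: read the wrist's pose just before it. There is no depth.
- env.sign_off(): hands the job in, once; it reports no verdict.
Trained networks look in a picture, given as the dict that the camera call returned (one of the last four; its "shot" number tells which), for a name from the list of things; names that differ only in an ending like _2 or _b are one class to them, and where a whole thing is asked for, a point or a joint stands for the part that bears it (a point fixed in the world has none). Each returns a list of dicts, best first, with "conf" (0 to 1); they miss things now and then, are a little off and sometimes report something else, mostly with a low value. They report only what shows in the picture. A call takes as long as a camera call.
- env.regions_of(picture, target): "region" (480x640 bool, what is visible of it) and "rect" ([left, top, right, bottom] in pixels, round what is visible of it).
The state is a dict: "time_s": time; "qpos": joint angles; "joint_velocities": joint speeds; "effort": joint torques, N m; "tool_pos": TCP position; "tool_rot": TCP orientation; "force": force on the tool from outside, world axes, zero at the start; "wrist_torque": the same for the moment, N m; "grip_width": finger opening in m.
Only numpy, scipy, OpenCV 4.12 (cv2) and the standard library are available. Lean on these libraries where they do the work, as an engineer would, in place of code of your own. Each camera call takes 0.05 s, during which the arm holds its last target. There are 200 camera calls.

## Working session

There is one attempt and no reset: what is moved stays moved. The work goes in short steps, Python scripts to look and compute and a tool call to move; the robot and the scene stay as the last step left them, time stands still between calls to the robot, and variables do not carry over. Pictures are saved under pics/ and viewed, about 8 in all and at most 12, crops included, and the job is handed in when it is done.

Besides the shell and the picture viewer there is one more tool, called after "Call:" as name(argument=value, ...) on one line, values as JSON. apply_moves: Moves the arm, as the interface text tells. Its arguments: {"type":"object","properties":{"targets":{"type":"array","items":{"type":"array"}},"hand":{"type":"number"},"squeeze":{"type":"number"}},"required":["targets"]}

```bash
mkdir -p pics; ls; python3 - <<'E'
from cell import env
import cv2,numpy as np
o=env.get_obs(); print(o['time_s'],o['tool_pos'],o['tool_rot'],o['force'],o['grip_width'])
for n in ['top','scene']:
    p=env.read_camera(n); cv2.imwrite(f'pics/{n}0.png',p['image'][...,::-1])
    print(n,p['camera_matrix'].tolist(),np.round(p['camera_from_world'],4).tolist())
    for t in ['base','plate','shim_1','corner_1','tab_1','amber_jar','white_pot','driver']:
        try:
            for r in env.regions_of(p,t)[:5]: 
                ys,xs=np.nonzero(r['region']); print(t,round(r['conf'],2),r['rect'],xs.mean().round(1),ys.mean().round(1))
        except Exception as e: print(t,e)
E
```

```text
pics
0.0 [ 0.15161423 -0.63142543  0.19215682] [-1.79888674e+02  8.52259887e-03  1.35104997e+01] [ 0.5638928  -0.31694795  0.47964871] 0.08684675038051458
top [[453.0302540751254, 0.0, 314.27231703352203], [0.0, 453.0302540751254, 244.35478229686703], [0.0, 0.0, 1.0]] [[-0.003, -1.0, 0.0023, 0.0219], [-0.9934, 0.0028, -0.1144, 0.578], [0.1144, -0.0027, -0.9934, 0.7966], [0.0, 0.0, 0.0, 1.0]]
base 0.85 [193.2, 186.8, 383.3, 314.6] 290.9 250.3
plate 0.58 [222.7, 191.8, 359.4, 302.8] 290.5 248.4
shim_1 0.9 [207.0, 196.5, 235.4, 211.8] 221.3 202.8
shim_1 0.79 [359.1, 221.0, 387.6, 233.0] 371.2 229.0
shim_1 0.76 [349.8, 285.6, 374.7, 301.5] 361.1 293.6
shim_1 0.72 [195.7, 258.7, 220.8, 277.5] 208.5 267.4
corner_1 0.59 [220.6, 189.8, 356.9, 305.5] 290.2 248.8
tab_1 0.89 [208.2, 196.9, 236.9, 211.3] 221.0 203.1
tab_1 0.75 [360.4, 220.2, 383.6, 234.7] 371.2 228.8
tab_1 0.67 [346.9, 281.2, 370.6, 299.9] 360.4 294.0
amber_jar 0.88 [142.1, 241.8, 177.3, 266.5] 160.2 256.9
white_pot 0.95 [410.3, 275.0, 440.3, 299.4] 422.8 286.7
driver 0.82 [259.2, 168.7, 342.3, 189.1] 312.5 179.4
driver 0.57 [22
[... 433 characters left out ...]
306.7
shim_1 0.76 [256.4, 207.0, 278.6, 232.6] 268.1 219.3
shim_1 0.7 [398.7, 256.7, 425.8, 273.6] 410.9 264.9
shim_1 0.7 [299.5, 176.9, 320.3, 196.9] 309.3 186.3
corner_1 0.75 [296.1, 173.6, 321.2, 197.3] 308.6 186.3
corner_1 0.71 [269.0, 187.7, 404.6, 308.4] 337.8 245.9
tab_1 0.79 [297.4, 174.2, 320.1, 197.0] 308.7 186.4
tab_1 0.78 [356.8, 295.2, 384.7, 317.5] 370.3 306.4
tab_1 0.68 [258.6, 207.3, 280.9, 232.4] 267.8 219.4
tab_1 0.54 [401.0, 257.8, 423.7, 274.6] 411.1 265.1
amber_jar 0.68 [259.3, 266.5, 320.3, 322.4] 283.3 287.6
amber_jar 0.57 [433.8, 282.6, 460.2, 316.5] 447.7 296.9
white_pot 0.9 [252.3, 155.5, 278.0, 188.2] 264.0 170.6
driver 0.62 [260.5, 266.8, 319.8, 319.3] 282.4 286.6
```

```bash
cat > h.py <<'E'
import numpy as np
C={'top':(453.03,314.27,244.35,np.array([[-0.003,-1.0,0.0023,0.0219],[-0.9934,0.0028,-0.1144,0.578],[0.1144,-0.0027,-0.9934,0.7966]])),
'scene':(453.606,318.364,237.575,np.array([[-0.5611,0.8278,-0.0039,0.3052],[0.6985,0.471,-0.5388,-0.4033],[-0.4441,-0.305,-0.8425,1.2155]]))}
def proj(n,P):
    f,cx,cy,M=C[n]; q=np.atleast_2d(P)@M[:,:3].T+M[:,3]; return np.c_[f*q[:,0]/q[:,2]+cx,f*q[:,1]/q[:,2]+cy]
def w(b,p):
    c,s=np.cos(b[2]),np.sin(b[2]); p=np.atleast_2d(p); return np.c_[b[0]+c*p[:,0]-s*p[:,1],b[1]+s*p[:,0]+c*p[:,1],p[:,2]]
K=np.array([[-.06,.085,.04],[-.06,-.085,.04],[.06,.085,.04],[.06,-.085,.04]])
T=np.array([[-.06,.141,.038],[-.06,-.141,.038],[.06,.141,.038],[.06,-.141,.038]])
E
python3 - <<'E'
from h import *
from scipy.optimize import least_squares
import cv2
top=np.array([[208.5,267.4],[361,293.7],[221.2,203],[371.2,229]])
sc=np.array([[370.6,306.6],[268,219.3],[411,265],[309,186.3]])
from itertools import permutations
best=None
for p in permutations(range(4)):
    r=least_squares(lambda b:np.r_[(proj('top',w(b,T))-top).ravel(),(proj('scene',w(b,T))-sc[list(p)]).ravel()],[.57,.05,-.15])
    if best is None or r.cost<best[0]: best=(r.cost,p,r.x,r.fun)
print(best[:3],np.degrees(best[2][2]),best[3].round(1)); b=best[2]
print('corners',w(b,K).round(4).tolist()); print('tabs152',w(b,T*[1,152/141,.71]).round(4).tolist())
im=cv2.imread('pics/top0.png'); 
for P,col in((K,(0,0,255)),(T,(255,0,0)),(np.array([[x,y,.012] for x in(-.095,.095) for y in (-.1675,.1675)]),(0,255,0))):
    for u in proj('top',w(b,P)): cv2.circle(im,tuple(np.round(u).astype(int)),2,col,-1)
a=cv2.resize(im[140:340,130:460],None,fx=2.4,fy=2.4)
cv2.imwrite('pics/a.png',a)
E
```

```text
(np.float64(3.6306282912520356), (2, 3, 0, 1), array([ 0.57191497,  0.06451258, -0.17661516])) -10.119303120998083 [-1.2 -0.8  0.1 -0.1 -0.8 -0.6  0.5 -0.4  0.4 -0.4 -0.6 -0.6  0.4 -1.
 -0.5 -1.2]
corners [[0.5278, 0.1587, 0.04], [0.4979, -0.0086, 0.04], [0.6459, 0.1376, 0.04], [0.616, -0.0297, 0.04]]
tabs152 [[0.5396, 0.2247, 0.027], [0.4861, -0.0746, 0.027], [0.6577, 0.2036, 0.027], [0.6043, -0.0957, 0.027]]
```

View pics/a.png

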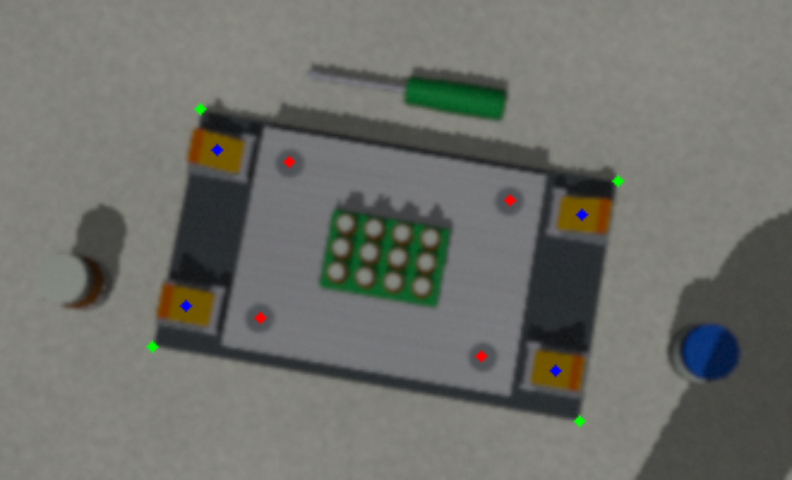

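Call:
apply_moves(targets=[[[38, 29, 0], [0, 0, 0.145]], [[77, 58, 0], [0, 0, 0.29]], [[115, 87, 0], [0, 0, 0.435]], [[154, 116, 0], [0, 0, 0.58]], [[192, 145, 0], [0, 0, 0.725]], [[231, 174, 0], [0, 0, 0.87]], [[269, 203, 0], [0, 0, 1.015]], [[308, 232, 0], [0, 0, 1.159]]], hand=0, squeeze=20)

```text
time_s: 1.7
tool_pos: [0.4611, -0.3989, 0.1937]
tool_rot: [180.0, 0.0, 80.2]
force: [0.1, -0.5, -0.5]
grip_width: 0.0309
```

Call:
apply_moves(targets=[[[5, 49, 0], [0, 0, 0]], [[9, 98, 0], [0, 0, 0]], [[14, 147, 0], [0, 0, 0]], [[19, 196, 0], [0, 0, 0]], [[23, 245, 0], [0, 0, 0]], [[28, 294, -10], [0, 0, 0]], [[33, 342, -25], [0, 0, 0]], [[37, 390, -35], [0, 0, 0]]])

```text
time_s: 2.5
tool_pos: [0.4966, -0.0084, 0.158]
tool_rot: [179.9, 0.0, 79.9]
force: [0.2, 0.1, -0.9]
grip_width: -0.0002
```

Call:
apply_moves(targets=[[[0, 0, -30], [0, 0, 0]], [[0, 0, -70], [0, 0, 0]], [[0, 0, -80], [0, 0, 0]], [[0, 0, -80], [0, 0, 0]]])

```text
time_s: 2.9
tool_pos: [0.4955, -0.0101, 0.0772]
tool_rot: [-179.8, -0.0, 79.9]
force: [0.0, 0.4, -0.2]
grip_width: 0.0007
```

```bash
python3 - <<'E'
from cell import env
import cv2,numpy as np
a=env.read_camera('scene')['image'][120:340,220:460,::-1]
b=env.read_camera('top')['image'][150:330,150:450,::-1]
cv2.imwrite('pics/b.png',np.hstack([cv2.resize(a,(480,440)),cv2.resize(b,(320,192)).copy() if 0 else cv2.copyMakeBorder(cv2.resize(b,(320,192)),0,248,0,0,0)]))
E
```

```text
(no output)
```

View pics/b.png

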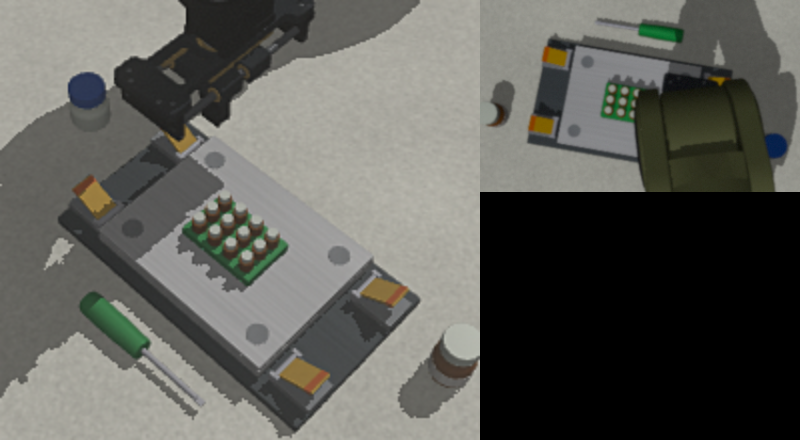

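```bash
python3 - <<'E'
from cell import env
import cv2,numpy as np
from h import *
o=env.get_obs();print(o['tool_pos'],o['grip_width'],o['force'])
i=env.read_camera('scene')['image'][:,:,::-1].copy()
u=proj('scene',o['tool_pos'])[0];print(u)
a=cv2.resize(i[120:240,250:390],None,fx=4,fy=4)
a=cv2.convertScaleAbs(a,alpha=2)
cv2.circle(a,(int((u[0]-250)*4),int((u[1]-120)*4)),4,(0,0,255),-1)
cv2.imwrite('pics/c.png',a)
E
```

```text
[ 0.49793964 -0.0102929   0.07967749] 0.0003005242663544278 [-0.27714527 -0.28016949  0.14044212]
[326.64011455 187.22687604]
```

View pics/c.png

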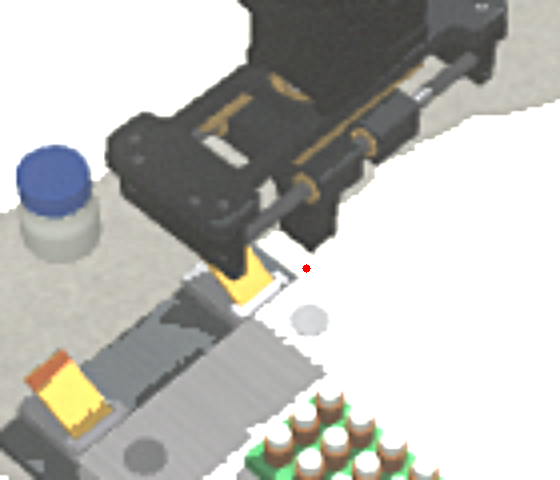

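Call:
apply_moves(targets=[[[1, 2, -20], [0, 0, 0]], [[1, 2, -32], [0, 0, 0]], [[1, 2, -36], [0, 0, 0]], [[1, 2, -38], [0, 0, 0]], [[1, 2, -38], [0, 0, 0]]])

```text
time_s: 3.55
tool_pos: [0.4981, -0.0082, 0.0406]
tool_rot: [180.0, -0.0, 79.9]
force: [0.3, 0.1, 0.0]
grip_width: 0.0005
```

Call:
apply_moves(targets=[[[0, 0, -1], [0, 0, 0]], [[0, 0, -2], [0, 0, 0]], [[0, 0, -2], [0, 0, 0]]])

```text
time_s: 3.85
tool_pos: [0.4979, -0.0081, 0.0384]
tool_rot: [180.0, 0.0, 79.9]
force: [-0.8, -0.6, 0.5]
grip_width: 0.0006
```

Call:
apply_moves(targets=[[[0, 0, -1], [0, 0, 0]], [[0, 0, -2], [0, 0, 0]], [[0, 0, -2], [0, 0, 0]]])

```text
time_s: 4.15
tool_pos: [0.4977, -0.008, 0.0361]
tool_rot: [-180.0, 0.0, 79.9]
force: [0.5, 0.4, -0.1]
grip_width: 0.0003
```

Call:
apply_moves(targets=[[[0, 0, -1], [0, 0, 0]], [[0, 0, -2], [0, 0, 0]], [[0, 0, -2], [0, 0, 0]]])

```text
time_s: 4.45
tool_pos: [0.4977, -0.008, 0.0341]
tool_rot: [-180.0, 0.0, 79.9]
force: [-1.0, -0.1, -0.2]
grip_width: 0.0005
```

Call:
apply_moves(targets=[[[0, 0, -1], [0, 0, 0]], [[0, 0, -2], [0, 0, 0]], [[0, 0, -2], [0, 0, 0]]])

```text
time_s: 4.75
tool_pos: [0.4977, -0.008, 0.0321]
tool_rot: [-180.0, 0.0, 79.9]
force: [-0.3, -0.9, 0.0]
grip_width: 0.0005
```

```bash
python3 - <<'E'
from cell import env
import cv2,numpy as np
from h import *
o=env.get_obs();print(o['tool_pos'],o['grip_width'],o['force'],o['wrist_torque'])
i=env.read_camera('scene')['image'][:,:,::-1].copy()
u=proj('scene',o['tool_pos'])[0];print(u)
a=cv2.resize(i[140:260,250:400],None,fx=5,fy=5)
a=cv2.convertScaleAbs(a,alpha=1.5)
cv2.circle(a,(int((u[0]-250)*5),int((u[1]-140)*5)),3,(0,0,255),-1)
cv2.imwrite('pics/d.png',a)
E
```

```text
[ 0.497697   -0.00804723  0.0321102 ] 0.0004991086784324857 [-0.33097429 -0.87867884  0.01419131] [-0.02446346 -0.05677634  0.00131777]
[327.32293602 201.67942334]
```

View pics/d.png

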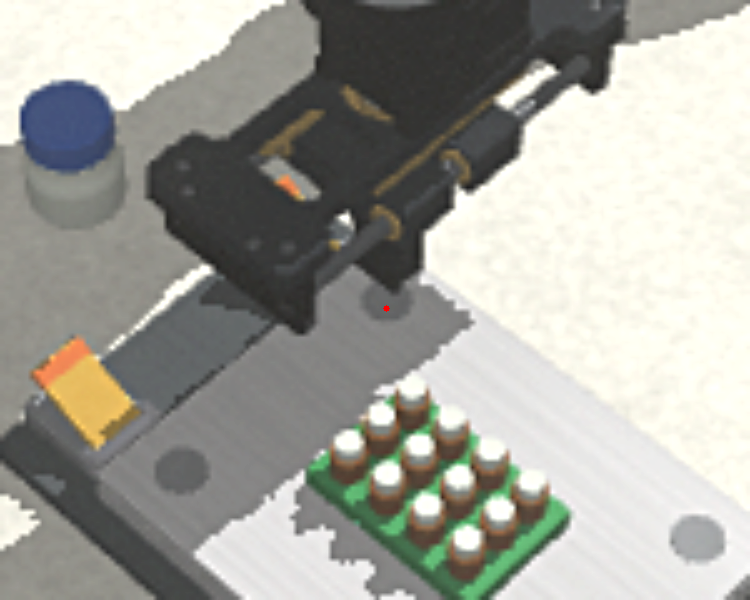

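Call:
apply_moves(targets=[[[0, 0, -1], [0, 0, 0]], [[0, 0, -2], [0, 0, 0]], [[0, 0, -2], [0, 0, 0]]])

```text
time_s: 5.1
tool_pos: [0.4977, -0.008, 0.0301]
tool_rot: [-180.0, 0.0, 79.9]
force: [0.6, -0.6, 0.0]
grip_width: 0.0008
```

Call:
apply_moves(targets=[[[0, 0, -1], [0, 0, 0]], [[0, 0, -2], [0, 0, 0]], [[0, 0, -2], [0, 0, 0]]])

```text
time_s: 5.4
tool_pos: [0.4977, -0.008, 0.0281]
tool_rot: [-180.0, 0.0, 79.9]
force: [0.6, -0.0, -0.3]
grip_width: 0.0004
```

Call:
apply_moves(targets=[[[0, 0, -1], [0, 0, 0]], [[0, 0, -2], [0, 0, 0]], [[0, 0, -2], [0, 0, 0]]])

```text
time_s: 5.7
tool_pos: [0.4977, -0.008, 0.0261]
tool_rot: [-180.0, 0.0, 79.9]
force: [-0.3, 0.3, 0.6]
grip_width: 0.0006
```

Call:
apply_moves(targets=[[[0, 0, -1], [0, 0, 0]], [[0, 0, -2], [0, 0, 0]], [[0, 0, -2], [0, 0, 0]]])

```text
time_s: 6.0
tool_pos: [0.4977, -0.008, 0.0241]
tool_rot: [-180.0, 0.0, 79.9]
force: [0.5, 0.2, 0.8]
grip_width: 0.0002
```

```bash
python3 - <<'E'
from cell import env
import cv2,numpy as np
from h import *
o=env.get_obs();print(o['tool_pos'],o['force'],o['wrist_torque'])
i=env.read_camera('scene')['image'][:,:,::-1].copy()
wr=env.read_camera('wrist');print(wr['mount'].round(4).tolist(),wr['camera_matrix'].tolist())
a=cv2.resize(i[160:240,280:360],None,fx=5,fy=5,interpolation=cv2.INTER_CUBIC)
a=cv2.convertScaleAbs(a,alpha=2)
b=cv2.resize(wr['image'][:,:,::-1],(400,300)); b=cv2.copyMakeBorder(b,0,100,0,0,0)
cv2.imwrite('pics/e.png',np.hstack([a,b]))
E
```

```text
[ 0.49767145 -0.00803491  0.02411619] [0.51842774 0.22621158 0.84987974] [-0.03471469 -0.10376329  0.01940138]
[[-0.0005, -0.9533, -0.302, 0.0831], [1.0, -0.0003, -0.0005, -0.0], [0.0004, -0.302, 0.9533, -0.1906], [0.0, 0.0, 0.0, 1.0]] [[387.4375870319267, 0.0, 319.29498822786985], [0.0, 387.4375870319267, 238.69679564201044], [0.0, 0.0, 1.0]]
```

View pics/e.png

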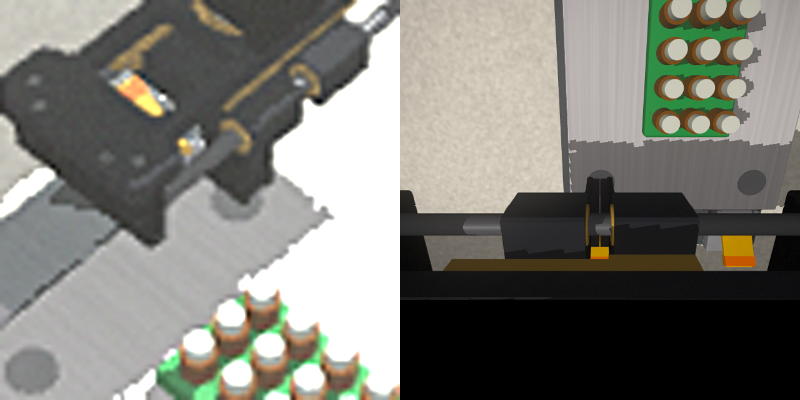

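Call:
apply_moves(targets=[[[0, 0, -1], [0, 0, 0]], [[0, 0, -1], [0, 0, 0]]])

```text
time_s: 6.3
tool_pos: [0.4977, -0.0081, 0.0232]
tool_rot: [-180.0, 0.0, 79.9]
force: [0.8, -0.0, -0.1]
grip_width: 0.0004
```

Call:
apply_moves(targets=[[[0, 0, -1], [0, 0, 0]], [[0, 0, -1], [0, 0, 0]]])

```text
time_s: 6.5
tool_pos: [0.4977, -0.008, 0.0222]
tool_rot: [-180.0, 0.0, 79.9]
force: [0.1, -0.4, -0.7]
grip_width: 0.0007
```

Call:
apply_moves(targets=[[[0, 0, -1], [0, 0, 0]], [[0, 0, -1], [0, 0, 0]]])

```text
time_s: 6.7
tool_pos: [0.4977, -0.0081, 0.0212]
tool_rot: [-180.0, 0.0, 79.9]
force: [0.5, -0.4, -0.2]
grip_width: 0.0007
```

Call:
apply_moves(targets=[[[0, 0, -1], [0, 0, 0]], [[0, 0, -1], [0, 0, 0]]])

```text
time_s: 6.9
tool_pos: [0.4977, -0.008, 0.0202]
tool_rot: [-180.0, 0.0, 79.9]
force: [0.3, -0.5, 0.2]
grip_width: 0.0006
```

Call:
apply_moves(targets=[[[0, 0, -1], [0, 0, 0]], [[0, 0, -1], [0, 0, 0]]])

```text
time_s: 7.1
tool_pos: [0.4977, -0.0081, 0.0192]
tool_rot: [-180.0, 0.0, 79.9]
force: [0.1, -0.8, -1.2]
grip_width: 0.0004
```

Call:
apply_moves(targets=[[[0, 0, -1], [0, 0, 0]], [[0, 0, -1], [0, 0, 0]]])

```text
time_s: 7.3
tool_pos: [0.4977, -0.008, 0.0182]
tool_rot: [-180.0, 0.0, 79.9]
force: [0.3, -0.2, 0.3]
grip_width: 0.0007
```

```bash
python3 - <<'E'
from h import *
from scipy.spatial.transform import Rotation as R
M=np.array([[-0.0005,-0.9533,-0.302,0.0831],[1,-0.0003,-0.0005,0],[0.0004,-0.302,0.9533,-0.1906]])
b=[0.57191497,0.06451258,-0.17661516]
def pw(P,t,rpy):
    Rt=R.from_euler('xyz',rpy,degrees=True).as_matrix()
    q=(np.atleast_2d(P)-t)@Rt; q=(q-M[:,3])@M[:,:3]
    return np.c_[387.44*q[:,0]/q[:,2]+319.3,387.44*q[:,1]/q[:,2]+238.7]/1.6+[400,0]
for z in (.024,.034,.044):
    t=[.4977,-.008,z]
    print(z,'corners (4->752,183?)',pw(w(b,K),t,[180,0,79.9]).round(0).tolist(),'tip',pw([t],t,[180,0,79.9]).round(0), 'rack',pw(w(b,[[-.03,-.045,.045],[.03,-.045,.045]]),t,[180,0,79.9]).round(0).tolist())
E
```

```text
0.024 corners (4->752,183?) [[600.0, -84.0], [600.0, 183.0], [807.0, -84.0], [752.0, 183.0]] tip [[600. 175.]] rack [[642.0, 136.0], [725.0, 136.0]]
0.034 corners (4->752,183?) [[600.0, -74.0], [600.0, 178.0], [794.0, -74.0], [745.0, 178.0]] tip [[600. 175.]] rack [[640.0, 133.0], [718.0, 133.0]]
0.044 corners (4->752,183?) [[600.0, -65.0], [600.0, 173.0], [782.0, -65.0], [738.0, 173.0]] tip [[600. 175.]] rack [[638.0, 130.0], [712.0, 130.0]]
```

```bash
python3 - <<'E'
from cell import env
import cv2,numpy as np
from h import *
o=env.get_obs();print(o['tool_pos'],o['force'])
i=env.read_camera('scene')['image'][:,:,::-1].copy()
wr=env.read_camera('wrist')
g=lambda a:(255*(a/255.)**.5).astype(np.uint8)
a=cv2.resize(g(i[175:225,302:352]),None,fx=8,fy=8,interpolation=cv2.INTER_NEAREST)
b=cv2.resize(g(wr['image'][220:420,220:420,::-1]),None,fx=2,fy=2)
cv2.imwrite('pics/f.png',np.hstack([a,b]))
E
```

```text
[ 0.49773879 -0.00804663  0.01817097] [ 0.26613911 -0.18973975  0.28289652]
```

View pics/f.png

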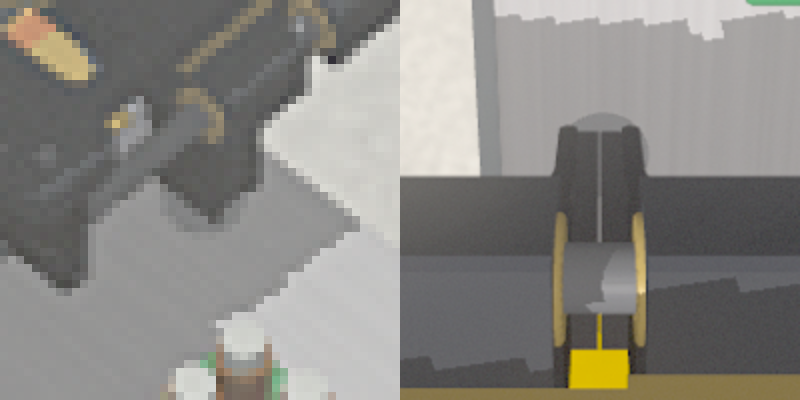

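Call:
apply_moves(targets=[[[0, 0, -1], [0, 0, 0]], [[0, 0, -2], [0, 0, 0]]])

```text
time_s: 7.6
tool_pos: [0.4979, -0.0081, 0.0163]
tool_rot: [180.0, 0.0, 79.9]
force: [0.7, 0.2, 0.3]
grip_width: 0.0005
```

Call:
apply_moves(targets=[[[0, 0, -1], [0, 0, 0]], [[0, 0, -2], [0, 0, 0]]])

```text
time_s: 7.8
tool_pos: [0.4978, -0.008, 0.0142]
tool_rot: [180.0, 0.0, 79.9]
force: [0.2, 1.0, -0.6]
grip_width: 0.0007
```

Call:
apply_moves(targets=[[[0, 0, -1], [0, 0, 0]], [[0, 0, -2], [0, 0, 0]]])

```text
time_s: 8.0
tool_pos: [0.4978, -0.0081, 0.0122]
tool_rot: [180.0, 0.0, 79.9]
force: [0.6, -0.0, 0.4]
grip_width: 0.0007
```

```bash
python3 - <<'E'
from cell import env
import cv2,numpy as np
from h import *
o=env.get_obs();print(o['tool_pos'],o['force'],np.round(o['effort'],1))
i=env.read_camera('scene')['image'][:,:,::-1].copy()
wr=env.read_camera('wrist')
g=lambda a:(255*(a/255.)**.45).astype(np.uint8)
a=cv2.resize(g(i[150:230,280:360]),None,fx=6,fy=6,interpolation=cv2.INTER_CUBIC)
for k in range(0,60,10):
    u=(proj('scene',o['tool_pos']+np.array([0,0,k/1000]))[0]-[280,150])*6+3
    cv2.circle(a,tuple(u.astype(int)),2,(0,0,255),-1)
b=cv2.resize(g(wr['image'][:,120:,::-1]),(312,288)); b=cv2.copyMakeBorder(b,0,192,0,0,0)
cv2.imwrite('pics/g.png',np.hstack([a,b]))
E
```

```text
[ 0.49780625 -0.00805261  0.01218367] [ 0.55297583 -0.00216828  0.40153914] [  0.  -32.4  -4.4 -25.8  -0.1   0.    0. ]
```

View pics/g.png

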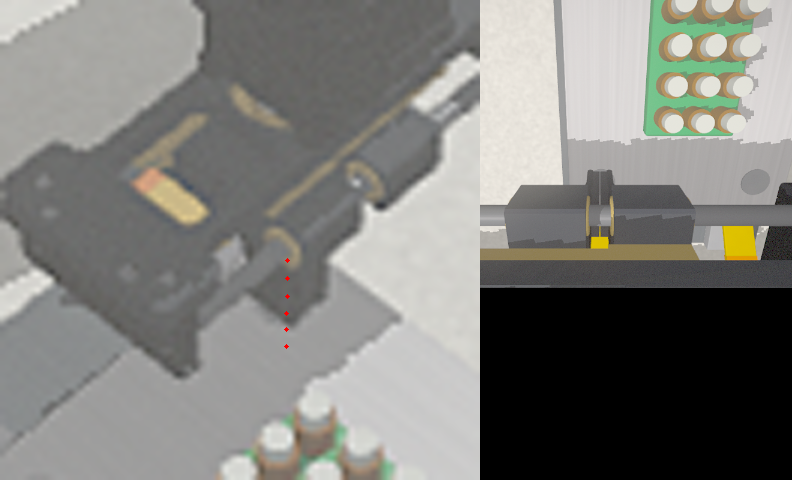

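Call:
apply_moves(targets=[[[0, 0, -1], [0, 0, 0]], [[0, 0, -1], [0, 0, 0]]])

```text
time_s: 8.3
tool_pos: [0.4977, -0.008, 0.0112]
tool_rot: [-180.0, 0.0, 79.9]
force: [0.4, -0.6, -0.3]
grip_width: 0.001
```

Call:
apply_moves(targets=[[[0, 0, -1], [0, 0, 0]], [[0, 0, -1], [0, 0, 0]]])

```text
time_s: 8.5
tool_pos: [0.4979, -0.0081, 0.011]
tool_rot: [-180.0, 0.0, 79.9]
force: [-2.1, 0.3, 6.6]
grip_width: 0.0006
```

Call:
apply_moves(targets=[[[0, 0, -1], [0, 0, 0]], [[0, 0, -1], [0, 0, 0]]])

```text
time_s: 8.7
tool_pos: [0.4979, -0.0081, 0.0109]
tool_rot: [-180.0, 0.1, 79.9]
force: [-6.0, -0.0, 14.4]
grip_width: 0.0008
```

Call:
apply_moves(targets=[[[0, 0, -1], [0, 0, 0]], [[0, 0, -1], [0, 0, 0]]])

```text
time_s: 8.9
tool_pos: [0.498, -0.0082, 0.0108]
tool_rot: [-180.0, 0.1, 79.9]
force: [-7.8, -0.6, 21.6]
grip_width: 0.0005
```

Call:
apply_moves(targets=[[[0, 0, 20], [0, 0, 0]], [[3, 20, 40], [0, 0, 0]], [[11, 60, 40], [0, 0, 0]], [[19, 105, 40], [0, 0, 0]], [[26, 145, 40], [0, 0, 0]], [[30, 167, 25], [0, 0, 0]], [[30, 167, 10], [0, 0, 0]], [[30, 167, 6], [0, 0, 0]]])

```text
time_s: 9.7
tool_pos: [0.5262, 0.1583, 0.0122]
tool_rot: [-179.8, 0.1, 80.0]
force: [0.7, -0.8, 0.1]
grip_width: 0.0006
```

Call:
apply_moves(targets=[[[0, 0, -1], [0, 0, 0]], [[0, 0, -2], [0, 0, 0]], [[0, 0, -2], [0, 0, 0]]])

```text
time_s: 10.0
tool_pos: [0.5284, 0.1577, 0.0127]
tool_rot: [179.9, 0.0, 79.8]
force: [0.9, -0.6, -0.2]
grip_width: 0.0005
```

Call:
apply_moves(targets=[[[0, 0, -1], [0, 0, 0]], [[0, 0, -2], [0, 0, 0]], [[0, 0, -2], [0, 0, 0]]])

```text
time_s: 10.3
tool_pos: [0.5284, 0.1584, 0.0111]
tool_rot: [179.9, 0.0, 79.9]
force: [-1.0, -1.9, 4.5]
grip_width: 0.0002
```

Call:
apply_moves(targets=[[[0, 0, -1], [0, 0, 0]], [[0, 0, -1], [0, 0, 0]]])

```text
time_s: 10.5
tool_pos: [0.5284, 0.1585, 0.011]
tool_rot: [179.9, 0.1, 79.9]
force: [-4.1, -2.9, 11.7]
grip_width: 0.0004
```

Call:
apply_moves(targets=[[[0, 0, 20], [0, 0, 0]], [[0, 0, 30], [0, 0, 0]], [[40, -7, 30], [0, 0, 0]], [[80, -14, 30], [0, 0, 0]], [[118, -21, 20], [0, 0, 0]], [[118, -21, 5], [0, 0, 0]], [[118, -21, 5], [0, 0, 0]]])

```text
time_s: 11.2
tool_pos: [0.6455, 0.1372, 0.0121]
tool_rot: [-179.9, 0.0, 79.8]
force: [-1.1, 1.1, -0.6]
grip_width: 0.0005
```

Call:
apply_moves(targets=[[[0, 0, -1], [0, 0, 0]], [[0, 0, -2], [0, 0, 0]], [[0, 0, -2], [0, 0, 0]]])

```text
time_s: 11.5
tool_pos: [0.6451, 0.1385, 0.0128]
tool_rot: [180.0, 0.0, 80.0]
force: [-0.5, -0.6, -0.3]
grip_width: 0.0005
```

Call:
apply_moves(targets=[[[0, 0, -1], [0, 0, 0]], [[0, 0, -2], [0, 0, 0]], [[0, 0, -2], [0, 0, 0]]])

```text
time_s: 11.8
tool_pos: [0.6458, 0.1381, 0.0111]
tool_rot: [180.0, 0.0, 79.9]
force: [-1.4, -0.4, 4.5]
grip_width: 0.0003
```

Call:
apply_moves(targets=[[[0, 0, -1], [0, 0, 0]], [[0, 0, -1], [0, 0, 0]]])

```text
time_s: 12.0
tool_pos: [0.6458, 0.1381, 0.0111]
tool_rot: [180.0, 0.0, 79.9]
force: [-3.7, -0.9, 10.2]
grip_width: 0.0005
```

Call:
apply_moves(targets=[[[0, 0, 20], [0, 0, 0]], [[-3, -20, 40], [0, 0, 0]], [[-11, -60, 40], [0, 0, 0]], [[-19, -105, 40], [0, 0, 0]], [[-26, -145, 40], [0, 0, 0]], [[-30, -167, 25], [0, 0, 0]], [[-30, -167, 8], [0, 0, 0]], [[-30, -167, 5], [0, 0, 0]]])

```text
time_s: 12.8
tool_pos: [0.614, -0.0293, 0.012]
tool_rot: [-179.8, -0.0, 79.8]
force: [-1.1, 0.7, 0.2]
grip_width: 0.0005
```

Call:
apply_moves(targets=[[[0, 0, -1], [0, 0, 0]], [[0, 0, -3], [0, 0, 0]], [[0, 0, -4], [0, 0, 0]], [[0, 0, -4], [0, 0, 0]]])

```text
time_s: 13.2
tool_pos: [0.6163, -0.0279, 0.0107]
tool_rot: [180.0, -0.0, 80.0]
force: [0.4, -1.2, 0.2]
grip_width: 0.0005
```

Call:
apply_moves(targets=[[[0, 0, -1], [0, 0, 0]], [[0, 0, -2], [0, 0, 0]], [[0, 0, -2], [0, 0, 0]]])

```text
time_s: 13.5
tool_pos: [0.6163, -0.0286, 0.0086]
tool_rot: [179.9, -0.0, 79.9]
force: [0.3, 0.2, 1.8]
grip_width: 0.0009
```

Call:
apply_moves(targets=[[[0, 0, -1], [0, 0, 0]], [[0, 0, -2], [0, 0, 0]], [[0, 0, -2], [0, 0, 0]]])

```text
time_s: 13.8
tool_pos: [0.6164, -0.0287, 0.0074]
tool_rot: [179.9, -0.0, 79.9]
force: [-1.4, 1.7, 7.0]
grip_width: 0.0004
```

Call:
apply_moves(targets=[[[0, 0, 20], [0, 0, 0]], [[0, 0, 40], [0, 0, 0]], [[-5, -30, 40], [0, 0, 0]], [[-11, -62, 40], [0, 0, 0]], [[-11, -62, 40], [0, 0, 0]], [[-11, -62, 25], [0, 0, 0]], [[-11, -62, 15], [0, 0, 0]], [[-11, -62, 15], [0, 0, 0]]])

```text
time_s: 14.6
tool_pos: [0.6028, -0.0893, 0.0185]
tool_rot: [-179.7, -0.0, 80.0]
force: [-0.8, 0.5, 0.0]
grip_width: 0.0009
```

```bash
python3 - <<'E'
from cell import env
import cv2,numpy as np
o=env.get_obs();print(o['tool_pos'],o['force'])
i=env.read_camera('scene')['image'][:,:,::-1].copy()
wr=env.read_camera('wrist')
g=lambda a:(255*(a/255.)**.5).astype(np.uint8)
a=cv2.resize(g(i[150:250,220:320]),None,fx=4,fy=4,interpolation=cv2.INTER_CUBIC)
b=cv2.resize(g(wr['image'][160:360,220:420,::-1]),None,fx=2,fy=2)
cv2.imwrite('pics/i.png',np.hstack([a,b]))
E
```

```text
[ 0.602814   -0.0893021   0.01850556] [-0.77439883  0.46193053  0.041994  ]
```

View pics/i.png

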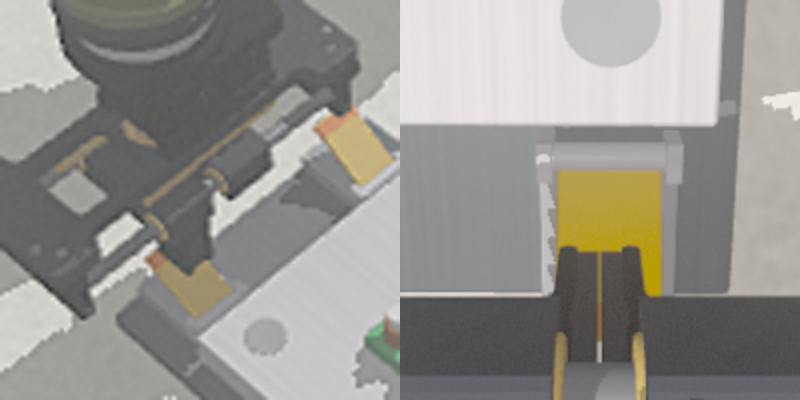

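Call:
apply_moves(targets=[[[2, 0, -3], [0, 0, 0]], [[2, 0, -6], [0, 0, 0]], [[2, 0, -9], [0, 0, 0]], [[2, 0, -12], [0, 0, 0]], [[2, 0, -12], [0, 0, 0]]])

```text
time_s: 15.2
tool_pos: [0.6072, -0.0913, 0.0093]
tool_rot: [179.9, 0.0, 79.9]
force: [1.9, -1.1, 2.0]
grip_width: 0.0001
```

Call:
apply_moves(targets=[[[0, 0, -2], [0, 0, 0]], [[0, 0, -4], [0, 0, 0]], [[0, 0, -6], [0, 0, 0]], [[0, 0, -6], [0, 0, 0]]])

```text
time_s: 15.6
tool_pos: [0.6067, -0.0912, 0.003]
tool_rot: [-180.0, -0.0, 79.9]
force: [0.2, -0.8, 2.1]
grip_width: 0.0004
```

Call:
apply_moves(targets=[[[0, 0, -1], [0, 0, 0]], [[0, 0, -3], [0, 0, 0]], [[0, 0, -4], [0, 0, 0]], [[0, 0, -4], [0, 0, 0]]])

```text
time_s: 16.0
tool_pos: [0.6066, -0.0911, -0.0011]
tool_rot: [-180.0, -0.0, 79.9]
force: [0.7, -1.4, 0.7]
grip_width: 0.0007
```

Call:
apply_moves(targets=[[[0, 0, -1], [0, 0, 0]], [[0, 0, -2], [0, 0, 0]], [[0, 0, -2], [0, 0, 0]]])

```text
time_s: 16.3
tool_pos: [0.6066, -0.0911, -0.0019]
tool_rot: [-180.0, 0.0, 79.9]
force: [-2.6, -2.5, 8.3]
grip_width: 0.0004
```

Call:
apply_moves(targets=[[[0, 0, -1], [0, 0, 0]], [[0, 0, -2], [0, 0, 0]], [[0, 0, -2], [0, 0, 0]]])

```text
time_s: 16.6
tool_pos: [0.6067, -0.0911, -0.0022]
tool_rot: [-180.0, 0.1, 79.9]
force: [-7.4, -1.6, 20.3]
grip_width: 0.0007
```

Hard stop at flat height. Lift clear and look.

Call:
apply_moves(targets=[[[0, 0, 20], [0, 0, 0]], [[0, 0, 60], [0, 0, 0]], [[0, 0, 100], [0, 0, 0]], [[0, -45, 140], [0, 0, 0]], [[0, -90, 180], [0, 0, 0]], [[0, -130, 200], [0, 0, 0]], [[0, -170, 200], [0, 0, 0]], [[0, -170, 200], [0, 0, 0]]])

```text
time_s: 17.4
tool_pos: [0.6055, -0.2704, 0.1954]
tool_rot: [179.9, 0.2, 79.3]
force: [0.1, -0.6, -1.3]
grip_width: 0.0004
```

```bash
python3 - <<'E'
from cell import env
import cv2,numpy as np
o=env.get_obs();print(o['time_s'],o['tool_pos'],o['force'])
i=env.read_camera('scene'); t=env.read_camera('top')
for n,p in(('scene',i),('top',t)):
  for k in('shim_1','amber_jar','white_pot','driver'):
    for r in env.regions_of(p,k)[:4]:
      ys,xs=np.nonzero(r['region']);print(n,k,round(r['conf'],2),xs.mean().round(1),ys.mean().round(1))
a=cv2.resize(i['image'][140:340,230:480,::-1],None,fx=3,fy=3,interpolation=cv2.INTER_CUBIC)
cv2.imwrite('pics/j.png',a)
E
```

```text
17.4 [ 0.6054915  -0.27035626  0.19542253] [ 0.07890678 -0.62011128 -1.28735076]
scene shim_1 0.73 371.3 307.0
scene shim_1 0.71 309.3 186.6
scene shim_1 0.65 411.2 265.2
scene shim_1 0.58 267.6 221.6
scene amber_jar 0.24 337.9 245.9
scene white_pot 0.97 263.9 170.4
scene white_pot 0.7 370.2 306.8
scene driver 0.88 282.8 287.3
scene driver 0.37 337.8 245.9
top shim_1 0.96 208.7 267.2
top shim_1 0.95 371.5 230.2
top shim_1 0.71 221.4 203.2
top shim_1 0.62 360.7 293.9
top amber_jar 0.75 160.0 256.8
top amber_jar 0.44 221.4 203.1
top white_pot 0.69 422.5 286.7
top white_pot 0.6 289.9 248.6
top driver 0.8 312.3 179.3
top driver 0.67 360.6 293.7
top driver 0.56 371.7 229.9
top driver 0.28 290.6 248.5
```

View pics/j.png

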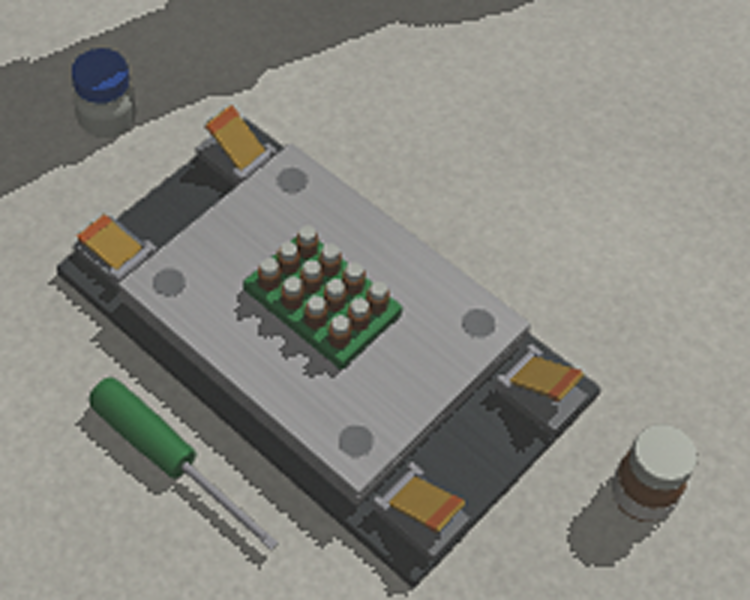

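```bash
python3 -c "
from cell import env
print(env.sign_off())"
```

```text
the job is handed in; nothing more can be done
None
```

I found the rocking corner (corner 4, far right), pressed its yellow tab flat, and handed the job in at about 17.5 s. No verdict was reported.

- **Corner presses:** corners 1, 2 and 3 were firm, giving under 0.4 mm at 10–22 N. Corner 4 sank about 3.7 mm at light force and then stopped hard.
- **Tab 4:** I pressed it down until it hit a hard stop at 20 N. By my measurement its top was then at about 27 mm, which is the flat height. I could only judge the tab's angle from the pictures and that height.
- **Final pictures:** tab 4 lies flat and the other three tabs still stand. The plate looks level, and the arm is well clear. The pot, the screwdriver and (in the top view) the jar are within about 1 pixel of where they started. The networks missed the jar in the last scene view, but it shows plainly in that picture.
- **One disagreement:** the closed fingertips made contact about 29 mm later than the reported tool height implied. The offset was the same at all three firm corners and matched the pictures. I took heights relative to that contact, and the cause is unexplained.

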